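# Wedge a glass gel cassette tight in an electrophoresis tank

### The arm

A 7-joint arm with a two-finger parallel gripper is mounted at the origin on the work surface. World frame = base frame: x ahead of the robot, y to its left, z up, the work surface at z = 0. Lengths are in m, angles in rad, forces in N, time in s.
With the tool pointing down it reaches from about 0.425 to 0.925 m from the base axis. Payload 6.8 kg.
Tool frame: the origin (TCP) lies on the centre line of the jaws, within the pads' length; the fingertips stand 19 mm ahead of it and the grasp point (between the pads) is the TCP (tcp_to_tips is the distance from the TCP to the fingertips, in m); x points along the fingers, y is the direction in which the jaws open and shut, and the axes are right-handed (so a half turn about x gives the same grasp; the last joint's range is limited). The gripper opens to 85 mm and grips with 20 to 120 N. Pads are 22 mm wide; open, the fingers measure 114 mm over their backs; the gripper's body (76 mm by 85 mm) begins 54 mm behind the grasp point. The pads swing forward as they close: fully open they stand 13 mm farther back than shut.
Start: joints at [-1.225, 0.477, 0.022, 1.555, -0.011, 1.109, -0.083], TCP at [0.296, 0.607, 0.25] pointing down, gripper open.
Joint ranges: [-2.96, 2.96], [-0.34, 2.1], [-1.41, 1.46], [0.24, 2.44], [-1.37, 4.51], [0.17, 1.92], [-2.96, 2.96]. Speed limits (rad/s): [2.39, 2.39, 3.14, 3.14, 3.14, 3.14, 3.14].

### API

Orientations are given as a unit quaternion [w, x, y, z].
In Python, from station import get_obs, read_camera, hand_in, spot_in, cut_out, tcp_to_tips gives the robot as it stands.
- The arm moves only by the shell command python3 -m jog 'ROWS' [FORCE]. ROWS is JSON, a list of rows, each an object of numbers: "gripper": the closure, from 0 (fully open) to 1 (shut); "dx", "dy", "dz": the shift along the world's x, y, z in m; "rx", "ry", "rz": the turn, a rotation vector about the world's x, y, z in degrees. In form: [{"gripper": .., "dx": .., "dy": .., "dz": .., "rx": .., "ry": .., "rz": ..}, ...]. A call has 1 to 10 rows; each row is the pose to reach, as a shift and turn from the pose commanded when the call began; what a row does not reach only later rows make up. A row lasts 1/10 s, in which the tool goes at most 50 mm and 8.59 degrees, less where a joint would pass 70% of its speed; a pose out of reach is approached as far as the arm can. A call with a gripper value outside its range is refused whole. The fingers move at their own pace and stop on an object; FORCE is the grip in N (left out, the last holds). Time passes only in rows, so rows that repeat a pose let the fingers close. It gives the time, the measured TCP pose, the force and the opening at its end, in the units of the state.
- get_obs(): the state, without advancing time (a new reading comes with each control period).
- read_camera(name): name is "scene" or "top" or "wrist"; returns a dict with "pixels" (400x640x3 uint8, blue, green, red), "range_z" (400x640 float32, m along the optical axis (not along the pixel's ray), 0 where there is no reading), "camera_matrix" (3x3 intrinsics, pixels), "cam_to_world" (4x4, takes a point from camera to world coordinates). Camera axes: x right, y down, z forward; pixel columns grow to the right and rows downward; lengths in m; the calibration is good to about 2 mm. A picture is of the moment at which its call begins.
- hand_in(): hands the job in, once; it reports no verdict.
Trained networks look in the newest picture that a camera, given by its name, has taken for a name from the list of things; names that differ only in an ending like _2 or _b are one class to them, and where a whole thing is asked for, a point or a joint stands for the part that bears it (a point fixed in the world has none). Each returns a list of dicts, best first, with "conf" (0 to 1); they miss things now and then, are a little off and sometimes report something else, mostly with a low value. They report only what shows in the picture. A call takes as long as a camera call. They do not tell look-alikes from the thing itself.
- spot_in(camera, label): "box" ([centre column, centre row, width, height] in pixels, round what is visible of it).
- cut_out(camera, label): "mask" (400x640 bool, what is visible of it) and "box" ([centre column, centre row, width, height] in pixels, round what is visible of it).
The state is a dict: "t": time; "q": joint angles; "joint_vel": joint speeds; "joint_torque": joint torques, N m; "eef_pos": TCP position; "tool_rot": TCP orientation; "contact_force": force on the tool from outside, world axes, zero at the start; "torque": the same for the moment, N m; "gripper_width": opening from 0.0 (shut) to 1.0 (fully open).
Only numpy, scipy, OpenCV 4.12 (cv2) and the standard library are available. Lean on these libraries where they do the work, as an engineer would, in place of code of your own. Each camera call takes 0.05 s, during which the arm holds its last target. There are 200 camera calls.

### The job

Lift the glass gel cassette out of the white drying rack and stand it gently in the dry gel tank, leaning back flat against the gasket of the white core. Then put the green tension wedge, narrow end down and straight face to the tank's wall, into the gap between that wall and the cassette, and tap or press it down until it is firmly tight and clamps the cassette against the gasket: stop when it resists a push of about 15 N, for harder driving cracks the glass. Let go of everything and leave the bottle, tip box and tube rack where they are.

Things in the scene. Friction and masses are not known exactly. Their poses are not given: they have to be found in the camera images.
- tank: Clear open-topped gel tank, fixed, dry; 105 (x) x 150 (y) x 80 mm high. Origin at the centre of its underside, z up. Floor 6 mm thick, walls 5 mm. The white core stands fixed in its +x part; cassette and wedge go into its -x part, where ribs on the side walls leave 116 mm free along y, centred. Neither has a stop along y: near the middle, within 12 mm, is right.
- wall_face (a point): Point on the tank: top edge, mid-length, of the inner face of its -x wall, 80 mm over the bench. This upright wall is what the wedge's straight face bears on; axes as the tank's. The cassette stands between it and the gasket and leaves the gap for the wedge: at first 5 to 13 mm at the floor, widening by 1 in 8 upwards (15 to 22 mm at this height).
- gasket_foot (a point): Mean place (fixed to the tank) of the line where the gasket's face meets the tank floor when the core is pushed hard back to +x. The true line is up to 2 mm to either side, and the core, loosely fitted, starts up to 3 mm nearer the wall (2 N shift it): not measured. Gasket: grey, U-shaped, facing -x, reclined 1 in 8 (0.124 rad, top to +x), 98 mm high, rubber, 25 N per mm pressed in, 3 mm at most.
- cassette_mid (a point): Centre of the glass gel cassette: clear plates, grey side strips, blue strip along the top. 8 mm thick (x), 100 mm wide (y), 100 mm high (z), 140 g, both faces alike. Starts upright in the rack, foot 5 mm over the bench. In the tank it stands on the floor, leaning on the gasket. Behind its top middle the core is an open chamber 80 mm wide, over 30 mm deep: room for a finger.
- cassette: The same cassette; origin at the centre of its foot, axes as above.
- wedge_grip (a point): Centre of the grip block on the head of the green tension wedge: 18 mm thick (x), 36 mm wide (y), 36 mm high; its flat top, 18 mm above this point, is where to tap. A final push of 12 to 18 N is right. 70 g in all. Starts upright in the rack, tip down. In the tank it stands the same way up, its x along the tank's x. Friction locks it, so it stays when let go.
- wedge_tip (a point): Mid of the wedge's narrow foot, 106 mm below the grip point and 3 mm to its -x. Body 60 mm wide (y), 88 mm high: the straight face lies 7 mm to -x of this point, the sloping face 7 mm to +x here and, 1 in 8, 18 mm at the body's top (14 to 25 mm thick). Once it meets wall and cassette it may sink easily while the core shifts back, then goes stiff; when tight its tip is 5 to 40 mm over the floor.
- wedge: The same wedge; origin and axes as at its tip point: z up the wedge, x towards its sloping face.
- rack: White drying rack, fixed; base 120 (x) x 124 (y) mm, 5 mm thick; origin at the centre of its underside, z up. The cassette stands in a slot at x = -32 mm, the wedge in a pocket at x = +33 mm, both between walls up to 40 mm over the bench; both come out straight up.
- reagent: Glass bottle with an orange cap, 60 mm in diameter, 125 mm high, loose; origin at the centre of its underside. Not to be moved.
- tipbox: Blue pipette-tip box with a pale lid, 85 x 120 x 65 mm high, loose; origin at the centre of its underside. Not to be moved.
- tuberack: Yellow tube rack, 60 x 130 x 59 mm high, loose; origin at the centre of its underside. Not to be moved.
There are look-alikes about, which are no part of the job. What is shaped like the cassette but orange is not meant. Of the things shaped like the wedge, the green one is meant.

How it is judged:
By the outcome, as a careful person would: the job done as asked, in the order asked, and still so for the second after the job is handed in, with the robot touching nothing.
It also fails if it takes over 67 s, if anything falls off the work surface, if the arm or the gripper's body presses on something with over 40 N, if the wrist force passes 120 N, or if a joint passes its speed limit or range.

## Working session

There is one attempt and no reset: what is moved stays moved. The work goes in short steps, Python scripts to look and compute and a shell command to move; the robot and the scene stay as the last step left them, time stands still between calls to the robot, and variables do not carry over. Pictures are saved under pics/ and viewed, about 8 in all and at most 12, crops included, and the job is handed in when it is done.

```bash
ls; mkdir -p pics; cat > h.py <<'E'
import numpy as np, cv2
from station import *
def cloud(c):
    K=c["camera_matrix"];T=c["cam_to_world"];z=c["range_z"]
    v,u=np.mgrid[:z.shape[0],:z.shape[1]]
    P=np.stack([(u-K[0,2])/K[0,0]*z,(v-K[1,2])/K[1,1]*z,z],-1)@T[:3,:3].T+T[:3,3]
    P[z<=0]=np.nan
    return P
E
python3 - <<'E'
from h import *
import pickle
print(get_obs())
for n in ("scene","top"):
    c=read_camera(n);P=cloud(c);pickle.dump((c,P),open(n+".pkl","wb"))
    cv2.imwrite(f"pics/{n}0.png",c["pixels"])
    print(n,c["cam_to_world"].round(3).tolist(),c["camera_matrix"][0,0])
    for l in ("tank","cassette","wedge","rack","reagent","tipbox","tuberack"):
        for d in cut_out(n,l)[:3]:
            p=P[d["mask"]];p=p[~np.isnan(p[:,0])]
            print(l,round(d["conf"],2),np.round(d["box"]),np.round(np.percentile(p,[2,50,98],axis=0),3).tolist() if len(p) else None)
E
```

```text
pics
{'t': 0.0, 'q': array([-1.22511986,  0.4778512 ,  0.02231246,  1.55644084, -0.0114723 ,
        1.10931112, -0.08308514]), 'joint_vel': array([ 1.05264394e-04, -1.14069482e-03, -6.87053112e-06,  2.61222486e-04,
        3.03730848e-04, -1.65084903e-03,  5.68297692e-04]), 'joint_torque': array([ 1.56475317e-04, -5.96471000e+01,  1.60806734e+00, -2.81188631e+01,
        1.25275698e-02,  9.50299582e-03,  2.82631220e-06]), 'eef_pos': array([0.2956532 , 0.60618549, 0.24929539]), 'tool_rot': array([ 0.68889375,  0.15837739,  0.68908609, -0.15969459]), 'contact_force': array([ 0.26404209, -0.00559374, -0.23411871]), 'torque': array([-0.02018135, -0.02668709,  0.0052446 ]), 'gripper_width': 1.0033866952178543}
scene [[-0.669, 0.596, -0.445, 1.145], [0.744, 0.53, -0.408, 0.511], [-0.007, -0.603, -0.797, 1.065], [0.0, 0.0, 0.0, 1.0]] 422.3238211893881
tank 0.82 [371. 239.  70.  66.] [[0.535, 0.095, 0.004], [0.624, 0.18, 0.062], [0.645, 0.247, 0.083]]
cassette 0.84 [246. 209.  36.  31.] [[0.705, -0.178, 0.003], [0.752, -0.159, 0.058], [0.796, -0.142, 0.102]]
cassette 0.77 [281. 182.  28.  2
[... 1517 characters left out ...]
.433, -0.209, 0.005], [0.455, -0.177, 0.088], [0.478, -0.153, 0.126]]
wedge 0.55 [378. 217.  25.  13.] [[0.539, -0.182, 0.008], [0.551, -0.148, 0.095], [0.566, -0.121, 0.132]]
rack 0.75 [374. 209.  52.  50.] [[0.53, -0.208, -0.001], [0.59, -0.141, 0.005], [0.652, -0.084, 0.04]]
reagent 0.89 [308. 153.  22.  27.] [[0.698, 0.003, -0.001], [0.717, 0.029, 0.085], [0.753, 0.06, 0.127]]
tipbox 0.81 [470. 227.  58.  34.] [[0.489, -0.448, 0.009], [0.529, -0.386, 0.063], [0.57, -0.332, 0.069]]
tuberack 0.67 [181. 254.  56.  28.] [[0.432, 0.297, 0.016], [0.463, 0.356, 0.045], [0.494, 0.422, 0.061]]
tuberack 0.58 [307. 154.  23.  25.] [[0.699, 0.004, 0.024], [0.717, 0.03, 0.087], [0.752, 0.058, 0.127]]
```

```bash
python3 - <<'E'
import pickle,cv2,numpy as np
a=pickle.load(open("scene.pkl","rb"))[0]["pixels"][120:300,220:480]
b=pickle.load(open("top.pkl","rb"))[0]["pixels"][130:280,150:510]
a=cv2.resize(a,None,fx=2.2,fy=2.2,interpolation=2);b=cv2.resize(b,None,fx=2.2,fy=2.2,interpolation=2)
cv2.imwrite("pics/a.png",cv2.resize(a,(800,554)));cv2.imwrite("pics/b.png",b)
E
```

```text
(no output)
```

View pics/a.png

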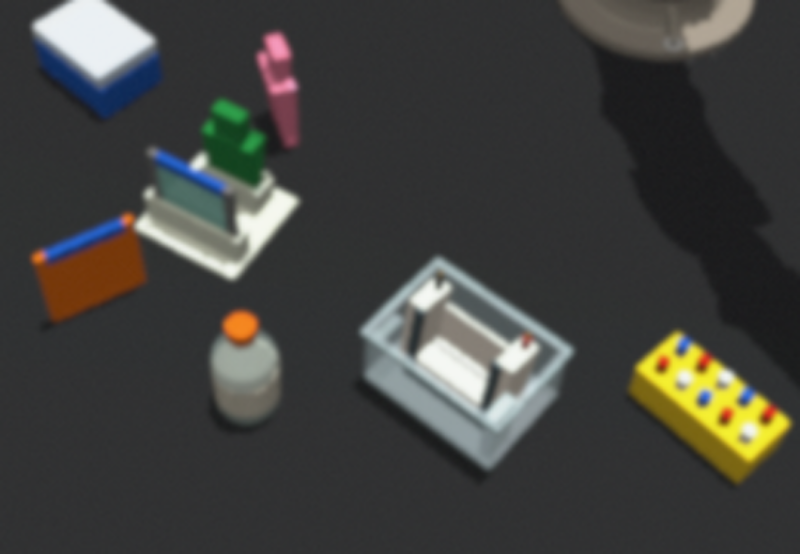

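View pics/b.png

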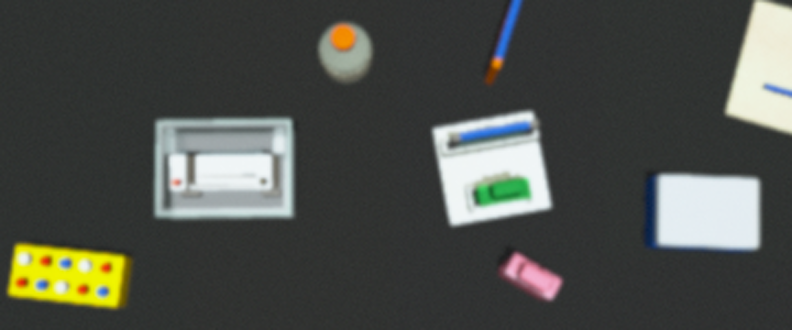

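```bash
python3 - <<'E'
from h import *
from scipy.spatial.transform import Rotation as R
o=get_obs();q=o["tool_rot"];M=R.from_quat([*q[1:],q[0]]).as_matrix();print(M.round(3))
c=read_camera("wrist");T=c["cam_to_world"];print(T.round(3));print(c["camera_matrix"].round(0))
print("cam in tool",(M.T@(T[:3,3]-o["eef_pos"])).round(3),(M.T@T[:3,:3]).round(3), tcp_to_tips)
E
```

```text
[[ 0.     0.438  0.899]
 [ 0.     0.899 -0.438]
 [-1.     0.    -0.   ]]
[[ 0.439  0.852  0.287  0.223]
 [ 0.899 -0.416 -0.14   0.643]
 [ 0.     0.319 -0.948  0.374]
 [ 0.     0.     0.     1.   ]]
[[342.   0. 319.]
 [  0. 342. 199.]
 [  0.   0.   1.]]
cam in tool [-0.124  0.001 -0.081] [[-0.    -0.319  0.948]
 [ 1.    -0.    -0.   ]
 [ 0.     0.948  0.319]] 0.019
```

```bash
R='{"gripper":0.4,"dx":0.295,"dy":-0.39,"dz":0.1,"rx":0,"ry":0,"rz":-64}'; python3 -m jog '[{"gripper":0.4,"dx":0.295,"dy":-0.39,"dz":0.1,"rx":0,"ry":0,"rz":-64},{"gripper":0.4,"dx":0.295,"dy":-0.39,"dz":0.1,"rx":0,"ry":0,"rz":-64},{"gripper":0.4,"dx":0.295,"dy":-0.39,"dz":0.1,"rx":0,"ry":0,"rz":-64},{"gripper":0.4,"dx":0.295,"dy":-0.39,"dz":0.1,"rx":0,"ry":0,"rz":-64},{"gripper":0.4,"dx":0.295,"dy":-0.39,"dz":0.1,"rx":0,"ry":0,"rz":-64},{"gripper":0.4,"dx":0.295,"dy":-0.39,"dz":0.1,"rx":0,"ry":0,"rz":-64},{"gripper":0.4,"dx":0.295,"dy":-0.39,"dz":0.1,"rx":0,"ry":0,"rz":-64},{"gripper":0.4,"dx":0.295,"dy":-0.39,"dz":0.1,"rx":0,"ry":0,"rz":-64},{"gripper":0.4,"dx":0.295,"dy":-0.39,"dz":0.1,"rx":0,"ry":0,"rz":-64},{"gripper":0.4,"dx":0.295,"dy":-0.39,"dz":0.1,"rx":0,"ry":0,"rz":-64}]' 60
```

```text
t: 1.85
eef_pos: [0.5918, 0.215, 0.3511]
tool_rot: [0.5, 0.5, 0.5, -0.5]
contact_force: [1.7, 0.5, -0.1]
gripper_width: 0.601
```

```bash
python3 - <<'E'
from h import *
import pickle
c=read_camera("wrist");P=cloud(c);pickle.dump((c,P),open("w1.pkl","wb"))
cv2.imwrite("pics/w1.png",c["pixels"])
E
```

```text
(no output)
```

View pics/w1.png

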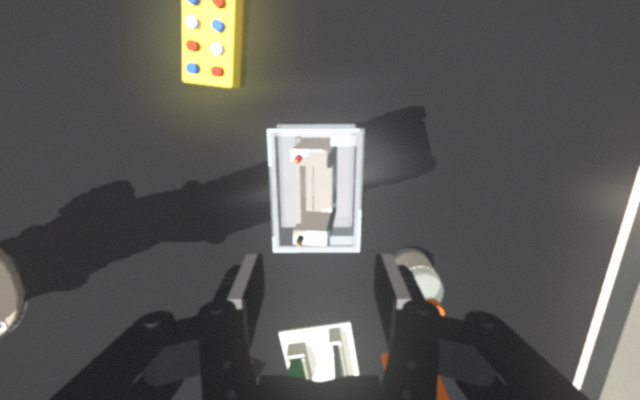

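```bash
python3 - <<'E'
from h import *
import pickle
c,P=pickle.load(open("w1.pkl","rb"))
im=c["pixels"]
a=cv2.resize(im[110:270,250:390],(700,800),interpolation=2)[:, :]
cv2.imwrite("pics/w1c.png",cv2.resize(a,(525,600)))
c2,P2=pickle.load(open("scene.pkl","rb"))
# height map of the tank area from wrist depth
for r in range(120,256,6):
    print(r,round(float(np.nanmedian(P[r,262:372,1])),3),' '.join("%.0f:%.0f"%(P[r,k,0]*1000,P[r,k,2]*1000) for k in range(266,370,4)))
E
```

```text
120 0.251 521:-0 527:3 532:1 537:-0 543:0 548:1 554:2 559:1 565:-0 570:0 576:-1 581:-1 586:1 592:1 597:1 603:1 608:0 614:-1 619:-0 625:-1 630:-0 635:2 641:1 646:-0 652:0 657:1
126 0.246 521:2 526:1 531:-1 541:30 546:31 551:31 556:31 561:29 566:31 571:31 577:30 582:30 587:31 592:31 597:29 602:30 607:32 612:31 618:30 623:30 628:31 633:32 638:30 647:1 652:1 658:-1
132 0.245 520:-0 537:81 542:80 546:80 551:79 555:81 560:82 565:80 569:80 574:79 578:80 583:81 587:80 592:81 597:82 601:80 606:81 610:81 615:81 620:80 624:80 629:81 633:80 638:81 642:81 658:-1
138 0.23 520:0 537:81 541:78 541:38 543:6 548:7 554:7 559:6 565:21 570:5 576:21 581:18 587:20 592:19 597:20 603:21 606:74 611:75 615:75 620:76 625:76 629:78 634:77 638:81 643:80 658:0
144 0.229 519:-0 537:81 541:81 541:41 542:7 548:7 553:7 559:7 568:66 573:67 578:68 582:68 587:67 592:67 597:68 602:67 606:76 611:77 615:75 620:78 625:76 630:75 634:76 638:80 643:81 659:1
150 0.223 519:-0 536:80 541:80 541:43 542:6 548:5 553:6 566:100 570:99 574:101 579:100 583:103 588:102 592:103 596:102 601:102 607:53 612:51 619:7 625:6 631:6 636:6 636:59 6
[... 2485 characters left out ...]
:44 563:99 568:99 573:99 578:99 582:100 587:102 592:102 597:103 601:103 606:102 613:72 618:72 623:72 628:71 633:71 637:80 642:81 658:1 665:1
240 0.108 512:1 518:0 536:79 541:79 544:63 549:63 555:63 563:98 569:111 573:108 577:100 582:101 587:101 592:101 597:103 602:98 607:74 612:76 618:77 623:76 628:75 633:75 638:80 643:81 659:-2 665:1
246 0.101 512:1 518:-0 536:81 541:80 546:81 551:80 556:82 561:81 566:80 571:80 576:79 582:81 587:79 592:81 597:80 602:81 607:80 612:81 618:80 623:81 628:79 633:81 638:80 643:80 660:-1 666:-0
252 0.051 511:1 518:3 523:-1 530:0 536:-0 542:1 548:1 555:2 561:0 567:0 573:0 579:1 586:0 592:-0 598:0 604:1 610:1 616:-0 623:0 629:-0 635:-0 641:0 647:0 654:-0 660:0 666:0
```

View pics/w1c.png

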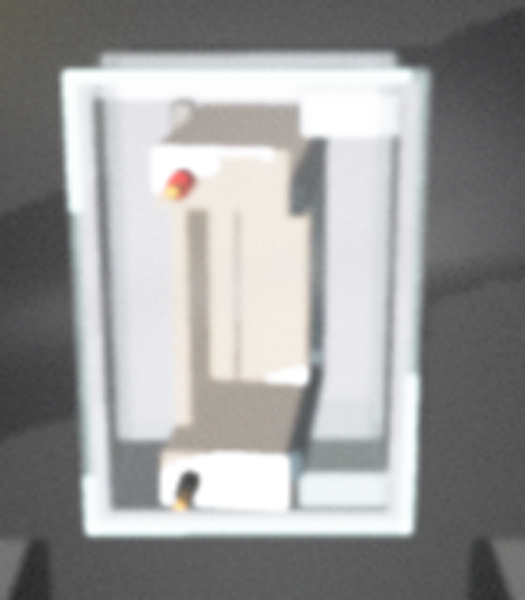

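```bash
python3 -m jog '[{"gripper":0.4,"dx":0,"dy":-0.305,"dz":0,"rx":0,"ry":0,"rz":0},{"gripper":0.4,"dx":0,"dy":-0.305,"dz":0,"rx":0,"ry":0,"rz":0},{"gripper":0.4,"dx":0,"dy":-0.305,"dz":0,"rx":0,"ry":0,"rz":0},{"gripper":0.4,"dx":0,"dy":-0.305,"dz":0,"rx":0,"ry":0,"rz":0},{"gripper":0.4,"dx":0,"dy":-0.305,"dz":0,"rx":0,"ry":0,"rz":0},{"gripper":0.4,"dx":0,"dy":-0.305,"dz":0,"rx":0,"ry":0,"rz":0},{"gripper":0.4,"dx":0,"dy":-0.305,"dz":0,"rx":0,"ry":0,"rz":0},{"gripper":0.4,"dx":0,"dy":-0.305,"dz":0,"rx":0,"ry":0,"rz":0}]'
python3 - <<'E'
from h import *
import pickle
c,P=pickle.load(open("w1.pkl","rb"))
m=(P[...,2]>.077)&(P[...,2]<.085)&(P[...,0]>.5)&(P[...,0]<.67)&(P[...,1]>.08)&(P[...,1]<.27)
p=(P[m][:,:2]*1000).astype(np.float32)
print("rim",cv2.minAreaRect(p))
# inner face of +x wall: points with z 20..70 & x>.628
m=(P[...,2]>.02)&(P[...,2]<.07)&(P[...,0]>.63)&(P[...,0]<.645)&(P[...,1]>.125)&(P[...,1]<.22)
p=P[m];print("wall",len(p),np.polyfit(p[:,1],p[:,0],1),np.median(p[:,0]))
m=(P[...,2]>.02)&(P[...,2]<.07)&(P[...,0]>.535)&(P[...,0]<.545)&(P[...,1]>.125)&(P[...,1]<.22)
p=P[m];print("back wall",len(p),np.polyfit(p[:,1],p[:,0],1),np.median(p[:,0]))
c=read_camera("wrist");P=cloud(c);pickle.dump((c,P),open("w2.pkl","wb"))
for l in ("cassette","wedge"):
  for d in cut_out("wrist",l)[:3]:
    p=P[d["mask"]];z=np.nanpercentile(p[:,2],95);t=p[p[:,2]>z-.008]
    print(l,round(d["conf"],2),np.round(d["box"]),z.round(3),cv2.minAreaRect((t[:,:2]*1000).astype(np.float32)))
m=(abs(P[...,2]-.04)<.004)&(P[...,0]>.5)&(P[...,0]<.68)&(P[...,1]>-.25)&(P[...,1]<-.05)
print("rack walls",cv2.minAreaRect((P[m][:,:2]*1000).astype(np.float32)))
m=(abs(P[...,2]-.006)<.003)&(P[...,0]>.5)&(P[...,0]<.68)&(P[...,1]>-.25)&(P[...,1]<-.05)
b=cv2.resize(c["pixels"][100:300,220:440],(660,600),interpolation=2)
cv2.imwrite("pics/w2.png",b)
E
```

```text
t: 2.7
eef_pos: [0.5906, -0.0903, 0.3505]
tool_rot: [0.499, 0.501, 0.499, -0.501]
contact_force: [0.2, 1.7, -0.2]
gripper_width: 0.599
rim ((588.6655883789062, 171.42115783691406), (111.14813232421875, 156.58038330078125), 0.12772594392299652)
wall 269 [-0.00179254  0.63645722] 0.6361398348050754
back wall 319 [-0.00181219  0.54146774] 0.5411565432439829
cassette 0.69 [319. 183.  99.  99.] 0.04 ((590.3115234375, -147.39892578125), (91.38507080078125, 115.81266784667969), 9.589734077453613)
cassette 0.68 [347. 198.  24.  95.] 0.106 ((626.0769653320312, -141.84420776367188), (8.001372337341309, 100.2533950805664), 9.468460083007812)
cassette 0.61 [442. 209.  97.  55.] 0.101 ((747.9959716796875, -160.55625915527344), (8.636265754699707, 100.38182067871094), 71.52952575683594)
wedge 0.92 [289. 206.  36.  63.] 0.13 ((558.5516357421875, -151.87881469726562), (18.07666015625, 35.278663635253906), 9.305608749389648)
wedge 0.83 [213. 228.  52.  68.] 0.125 ((458.6583251953125, -181.8863525390625), (35.82521057128906, 18.062911987304688), 59.83015060424805)
rack walls ((590.3942260742188, -147.8883514404297), (91.38507080078125, 116.80529022216797), 9.589734077453613)
```

View pics/w2.png

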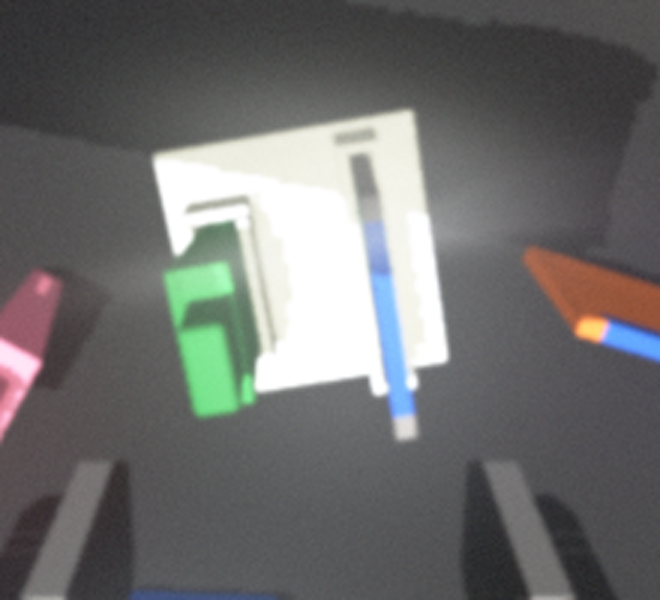

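```bash
python3 - <<'E'
from h import *
import pickle
th=np.radians(9.5);ex=np.array([np.cos(th),np.sin(th)]);ey=np.array([-np.sin(th),np.cos(th)])
for f in ("w2.pkl","top.pkl","scene.pkl"):
  c,P=pickle.load(open(f,"rb"))
  px=c["pixels"].astype(int);g=(px[...,1]>px[...,0]+25)&(px[...,1]>px[...,2]+25)
  d=P[...,:2]-np.array([.5586,-.1519]);a=d@ex*1000;b=d@ey*1000;z=P[...,2]*1000
  near=(abs(a)<40)&(abs(b)<45)&g
  for lo,hi in((126,135),(90,100),(60,88)):
    for bl,bh in((-32,-19),(-18,18),(19,32)):
      m=near&(z>lo)&(z<hi)&(b>bl)&(b<bh)
      if m.sum()>4: print(f,(lo,hi),(bl,bh),m.sum(),"a",np.percentile(a[m],[3,50,97]).round(1),"b",np.percentile(b[m],[3,97]).round(1),"z",np.median(z[m]).round(1))
  m=near&(z>40)&(z<88)
  if m.sum()>20: print("side slope fit",np.polyfit(z[m],a[m],1),m.sum())
E
```

```text
w2.pkl (126, 135) (-18, 18) 479 a [-8.1  0.3  8.3] b [-15.9  16.6] z 129.0
w2.pkl (90, 100) (-32, -19) 31 a [ 5.3  8.4 10. ] b [-29.8 -20. ] z 93.4
w2.pkl (90, 100) (-18, 18) 122 a [-14.7   2.   10. ] b [-15.4  17.9] z 93.5
w2.pkl (90, 100) (19, 32) 196 a [-14.2  -2.3   9.4] b [19.5 29.5] z 93.3
w2.pkl (60, 88) (-32, -19) 8 a [ 9.8  9.9 10.1] b [-28.4 -20.7] z 83.8
w2.pkl (60, 88) (-18, 18) 14 a [ 9.7  9.9 10. ] b [-14.7  16.3] z 84.8
w2.pkl (60, 88) (19, 32) 5 a [9.8 9.9 9.9] b [19.3 25. ] z 84.1
side slope fit [0.08823841 2.44955623] 30
top.pkl (126, 135) (-18, 18) 73 a [-11.1  -4.1   5. ] b [-14.8  17.2] z 128.9
top.pkl (90, 100) (-32, -19) 26 a [-16.5  -6.9   5.8] b [-28.1 -19.9] z 93.5
top.pkl (90, 100) (-18, 18) 24 a [-16.9 -14.6 -11.9] b [-15.8  17.1] z 92.3
top.pkl (90, 100) (19, 32) 38 a [-16.3  -5.4   5.1] b [19.8 30.7] z 92.2
top.pkl (60, 88) (19, 32) 5 a [-11.1   1.9   6.4] b [24.7 31.1] z 78.9
scene.pkl (126, 135) (-18, 18) 52 a [-5.7  3.2 11.7] b [-15.7  16.6] z 128.9
scene.pkl (90, 100) (-32, -19) 9 a [-0.8  8.1 12. ] b [-30.3 -19.8] z 93.8
scene.pkl (90, 100) (-18, 18) 32 a [-10.8   9.   12.6] b [-17.4  17.6] z 94.3
scene.pkl (90, 100) (19, 32) 22 a [-13.7   0.3  12.1] b [20.5 28.9] z 92.6
scene.pkl (60, 88) (-32, -19) 16 a [ 9.  10.4 12.7] b [-28.8 -19.4] z 75.3
scene.pkl (60, 88) (-18, 18) 53 a [ 8.5 11.  13.2] b [-17.   16.4] z 75.0
scene.pkl (60, 88) (19, 32) 36 a [-9.7  8.7 12.2] b [19.7 30.1] z 72.6
side slope fit [0.03536531 5.89469261] 159
```

```bash
python3 -m jog '[{"gripper":0.55,"dx":0.0355,"dy":-0.0515,"dz":-0.05,"rx":0,"ry":0,"rz":9.5},{"gripper":0.55,"dx":0.0355,"dy":-0.0515,"dz":-0.05,"rx":0,"ry":0,"rz":9.5},{"gripper":0.55,"dx":0.0355,"dy":-0.0515,"dz":-0.1,"rx":0,"ry":0,"rz":9.5},{"gripper":0.55,"dx":0.0355,"dy":-0.0515,"dz":-0.15,"rx":0,"ry":0,"rz":9.5},{"gripper":0.55,"dx":0.0355,"dy":-0.0515,"dz":-0.19,"rx":0,"ry":0,"rz":9.5},{"gripper":0.55,"dx":0.0355,"dy":-0.0515,"dz":-0.22,"rx":0,"ry":0,"rz":9.5},{"gripper":0.55,"dx":0.0355,"dy":-0.0515,"dz":-0.24,"rx":0,"ry":0,"rz":9.5},{"gripper":0.55,"dx":0.0355,"dy":-0.0515,"dz":-0.25,"rx":0,"ry":0,"rz":9.5},{"gripper":0.55,"dx":0.0355,"dy":-0.0515,"dz":-0.25,"rx":0,"ry":0,"rz":9.5}]' 40
python3 - <<'E'
from h import *
c=read_camera("wrist");P=cloud(c)
cv2.imwrite("pics/w3.png",c["pixels"])
m=(abs(P[...,2]-.105)<.006)&(P[...,0]>.58)&(P[...,0]<.66)&(P[...,1]>-.2)&(P[...,1]<-.08)
px=c["pixels"].astype(int);m&=px[...,0]>px[...,2]+40
print(m.sum(),cv2.minAreaRect((P[m][:,:2]*1000).astype(np.float32)),np.nanmedian(P[m][:,2]))
E
```

```text
t: 3.75
eef_pos: [0.626, -0.1378, 0.099]
tool_rot: [0.539, 0.456, 0.541, -0.457]
contact_force: [0.1, 0.1, 0.1]
gripper_width: 0.446
3058 ((626.2911376953125, -141.10760498046875), (7.835114479064941, 78.15330505371094), 9.368414878845215) 0.10533305343021512
```

View pics/w3.png

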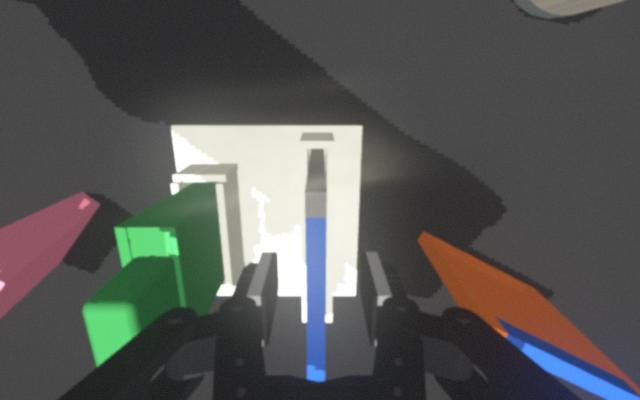

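```bash
python3 -m jog '[{"gripper":1,"dx":0,"dy":0,"dz":0,"rx":0,"ry":0,"rz":0},{"gripper":1,"dx":0,"dy":0,"dz":0,"rx":0,"ry":0,"rz":0},{"gripper":1,"dx":0,"dy":0,"dz":0,"rx":0,"ry":0,"rz":0},{"gripper":1,"dx":0,"dy":0,"dz":0,"rx":0,"ry":0,"rz":0},{"gripper":1,"dx":0,"dy":0,"dz":0,"rx":0,"ry":0,"rz":0},{"gripper":1,"dx":0,"dy":0,"dz":0,"rx":0,"ry":0,"rz":0},{"gripper":1,"dx":0,"dy":0,"dz":0,"rx":0,"ry":0,"rz":0}]' 40
```

```text
t: 4.5
eef_pos: [0.627, -0.1399, 0.1018]
tool_rot: [0.54, 0.457, 0.539, -0.456]
contact_force: [-1.5, 1.0, 6.7]
gripper_width: 0.084
```

```bash
python3 -m jog '[{"gripper":1,"dx":0,"dy":0,"dz":0.01,"rx":0,"ry":0,"rz":0},{"gripper":1,"dx":0,"dy":0,"dz":0.03,"rx":0,"ry":0,"rz":0},{"gripper":1,"dx":0,"dy":0,"dz":0.06,"rx":0,"ry":0,"rz":0},{"gripper":1,"dx":0,"dy":0,"dz":0.1,"rx":0,"ry":0,"rz":0},{"gripper":1,"dx":0,"dy":0,"dz":0.13,"rx":0,"ry":0,"rz":0},{"gripper":1,"dx":0,"dy":0,"dz":0.15,"rx":0,"ry":0,"rz":0},{"gripper":1,"dx":0,"dy":0,"dz":0.15,"rx":0,"ry":0,"rz":0}]'
python3 - <<'E'
from h import *
from scipy.spatial.transform import Rotation as R
print(get_obs()["eef_pos"])
c=read_camera("wrist");P=cloud(c)
cv2.imwrite("pics/w4.png",c["pixels"])
px=c["pixels"].astype(int)
m=(px[...,0]>px[...,2]+40)&(abs(P[...,2]-.255)<.02)&(abs(P[...,0]-.62)<.06)
p=P[m];print(m.sum(),cv2.minAreaRect((p[:,:2]*1000).astype(np.float32)),p.mean(0),np.polyfit(p[:,1],p[:,2],1))
E
```

```text
t: 5.2
eef_pos: [0.6281, -0.1406, 0.2543]
tool_rot: [0.541, 0.458, 0.538, -0.456]
contact_force: [0.8, -0.2, -1.6]
gripper_width: 0.088
[ 0.62805335 -0.14056004  0.25427839]
3288 ((629.7824096679688, -142.96939086914062), (9.464061737060547, 81.77323913574219), 10.27498722076416) [ 0.62886896 -0.13911753  0.25807403] [-0.00365441  0.25756564]
```

```bash
python3 -m jog '[{"gripper":1,"dx":0,"dy":0.03,"dz":0,"rx":0,"ry":0,"rz":-3},{"gripper":1,"dx":0,"dy":0.07,"dz":0,"rx":0,"ry":0,"rz":-6},{"gripper":1,"dx":-0.005,"dy":0.115,"dz":0,"rx":0,"ry":0,"rz":-9.5},{"gripper":1,"dx":-0.013,"dy":0.16,"dz":0,"rx":0.2,"ry":-2,"rz":-9.5},{"gripper":1,"dx":-0.013,"dy":0.205,"dz":0,"rx":0.4,"ry":-5,"rz":-9.5},{"gripper":1,"dx":-0.013,"dy":0.25,"dz":0,"rx":0.6,"ry":-7.1,"rz":-9.5},{"gripper":1,"dx":-0.013,"dy":0.285,"dz":0,"rx":0.6,"ry":-7.1,"rz":-9.5},{"gripper":1,"dx":-0.013,"dy":0.305,"dz":0,"rx":0.6,"ry":-7.1,"rz":-9.5},{"gripper":1,"dx":-0.013,"dy":0.315,"dz":0,"rx":0.6,"ry":-7.1,"rz":-9.5},{"gripper":1,"dx":-0.013,"dy":0.315,"dz":0,"rx":0.6,"ry":-7.1,"rz":-9.5}]'
python3 - <<'E'
from h import *
from scipy.spatial.transform import Rotation as R
q=get_obs()["tool_rot"];print(get_obs()["eef_pos"],(R.from_quat([*q[1:],q[0]])).as_matrix().round(3))
import pickle
c=read_camera("scene");P=cloud(c);pickle.dump((c,P),open("s2.pkl","wb"))
w=read_camera("wrist");pickle.dump((w,cloud(w)),open("w5.pkl","wb"))
a=cv2.resize(c["pixels"][130:290,300:460],(600,600),interpolation=2)
b=cv2.resize(w["pixels"][:,150:490],(200*340//200,400))
cv2.imwrite("pics/s2.png",a);cv2.imwrite("pics/w5.png",w["pixels"])
E
```

```text
t: 6.25
eef_pos: [0.6126, 0.1764, 0.2489]
tool_rot: [0.53, 0.529, 0.469, -0.468]
contact_force: [-0.1, -0.2, -1.6]
gripper_width: 0.083
[0.61257439 0.1763724  0.2489058 ] [[ 0.122  0.993  0.002]
 [-0.     0.002 -1.   ]
 [-0.993  0.122  0.001]]
```

View pics/w5.png

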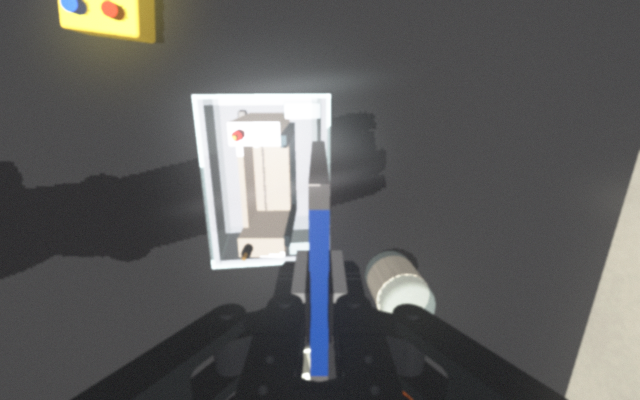

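```bash
python3 -m jog '[{"gripper":1,"dx":0.002,"dy":-0.002,"dz":-0.02,"rx":0,"ry":0,"rz":0},{"gripper":1,"dx":0.002,"dy":-0.002,"dz":-0.04,"rx":0,"ry":0,"rz":0},{"gripper":1,"dx":0.002,"dy":-0.002,"dz":-0.06,"rx":0,"ry":0,"rz":0},{"gripper":1,"dx":0.002,"dy":-0.002,"dz":-0.075,"rx":0,"ry":0,"rz":0},{"gripper":1,"dx":0.002,"dy":-0.002,"dz":-0.09,"rx":0,"ry":0,"rz":0},{"gripper":1,"dx":0.002,"dy":-0.002,"dz":-0.09,"rx":0,"ry":0,"rz":0}]'
python3 - <<'E'
from h import *
import pickle
c=read_camera("scene");P=cloud(c);pickle.dump((c,P),open("s3.pkl","wb"))
a=cv2.resize(c["pixels"][150:290,310:450],(600,600),interpolation=2)
cv2.imwrite("pics/s3.png",a)
E
```

```text
t: 6.95
eef_pos: [0.6142, 0.172, 0.1582]
tool_rot: [0.529, 0.529, 0.468, -0.47]
contact_force: [-0.6, 0.4, -1.2]
gripper_width: 0.086
```

View pics/s3.png

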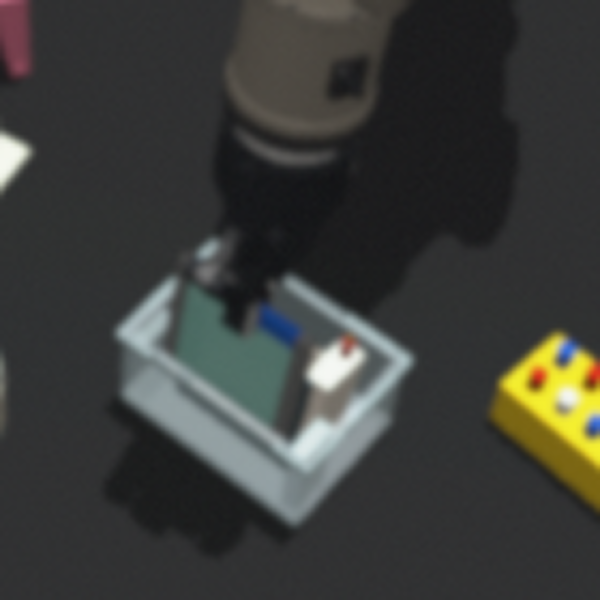

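```bash
python3 -m jog '[{"gripper":1,"dx":0,"dy":0,"dz":-0.015,"rx":0,"ry":0,"rz":0},{"gripper":1,"dx":0,"dy":0,"dz":-0.03,"rx":0,"ry":0,"rz":0},{"gripper":1,"dx":0,"dy":0,"dz":-0.042,"rx":0,"ry":0,"rz":0},{"gripper":1,"dx":0,"dy":0,"dz":-0.049,"rx":0,"ry":0,"rz":0},{"gripper":1,"dx":0,"dy":0,"dz":-0.052,"rx":0,"ry":0,"rz":0},{"gripper":1,"dx":0,"dy":0,"dz":-0.052,"rx":0,"ry":0,"rz":0}]'
python3 -m jog '[{"gripper":1,"dx":0,"dy":0,"dz":-0.001,"rx":0,"ry":0,"rz":0},{"gripper":1,"dx":0,"dy":0,"dz":-0.002,"rx":0,"ry":0,"rz":0},{"gripper":1,"dx":0,"dy":0,"dz":-0.002,"rx":0,"ry":0,"rz":0}]'
```

```text
t: 7.6
eef_pos: [0.6153, 0.1731, 0.1078]
tool_rot: [0.53, 0.53, 0.468, -0.468]
contact_force: [1.0, 0.1, -1.0]
gripper_width: 0.082
t: 7.9
eef_pos: [0.6156, 0.1733, 0.1066]
tool_rot: [0.53, 0.53, 0.468, -0.468]
contact_force: [-0.8, -0.2, -1.8]
gripper_width: 0.082
```

```bash
python3 -m jog '[{"gripper":1,"dx":0,"dy":0,"dz":-0.001,"rx":0,"ry":0,"rz":0},{"gripper":1,"dx":0,"dy":0,"dz":-0.002,"rx":0,"ry":0,"rz":0},{"gripper":1,"dx":0,"dy":0,"dz":-0.003,"rx":0,"ry":0,"rz":0},{"gripper":1,"dx":0,"dy":0,"dz":-0.003,"rx":0,"ry":0,"rz":0}]'
python3 -m jog '[{"gripper":1,"dx":0,"dy":0,"dz":-0.001,"rx":0,"ry":0,"rz":0},{"gripper":1,"dx":0,"dy":0,"dz":-0.001,"rx":0,"ry":0,"rz":0}]'
```

```text
t: 8.3
eef_pos: [0.6153, 0.1732, 0.1031]
tool_rot: [0.53, 0.53, 0.468, -0.468]
contact_force: [-0.4, 0.5, -1.2]
gripper_width: 0.079
t: 8.5
eef_pos: [0.6156, 0.1733, 0.1025]
tool_rot: [0.53, 0.53, 0.468, -0.468]
contact_force: [-1.2, 0.6, 0.1]
gripper_width: 0.083
```

```bash
python3 -m jog '[{"gripper":1,"dx":-0.0015,"dy":0,"dz":0.0005,"rx":0,"ry":0,"rz":0},{"gripper":1,"dx":-0.003,"dy":0,"dz":0.0005,"rx":0,"ry":0,"rz":0},{"gripper":1,"dx":-0.003,"dy":0,"dz":0.0005,"rx":0,"ry":0,"rz":0}]'
python3 -m jog '[{"gripper":1,"dx":-0.001,"dy":0,"dz":0,"rx":0,"ry":0,"rz":0},{"gripper":1,"dx":-0.001,"dy":0,"dz":0,"rx":0,"ry":0,"rz":0}]'
python3 -m jog '[{"gripper":1,"dx":-0.001,"dy":0,"dz":0,"rx":0,"ry":0,"rz":0},{"gripper":1,"dx":-0.001,"dy":0,"dz":0,"rx":0,"ry":0,"rz":0}]'
```

```text
t: 8.8
eef_pos: [0.612, 0.1732, 0.1026]
tool_rot: [0.53, 0.53, 0.468, -0.468]
contact_force: [0.5, 0.2, -2.1]
gripper_width: 0.085
t: 9.0
eef_pos: [0.6112, 0.1732, 0.1027]
tool_rot: [0.53, 0.53, 0.468, -0.468]
contact_force: [-1.2, 0.8, -1.4]
gripper_width: 0.08
t: 9.2
eef_pos: [0.6103, 0.1732, 0.1028]
tool_rot: [0.53, 0.53, 0.468, -0.468]
contact_force: [-1.4, -0.8, -1.7]
gripper_width: 0.087
```

```bash
python3 -m jog '[{"gripper":1,"dx":-0.001,"dy":0,"dz":0,"rx":0,"ry":0,"rz":0},{"gripper":1,"dx":-0.001,"dy":0,"dz":0,"rx":0,"ry":0,"rz":0}]'
```

```text
t: 9.4
eef_pos: [0.6097, 0.1732, 0.103]
tool_rot: [0.53, 0.53, 0.468, -0.468]
contact_force: [0.8, 0.6, -1.8]
gripper_width: 0.085
```

```bash
python3 -m jog '[{"gripper":1,"dx":-0.001,"dy":0,"dz":0,"rx":0,"ry":0,"rz":0},{"gripper":1,"dx":-0.001,"dy":0,"dz":0,"rx":0,"ry":0,"rz":0}]'
python3 -m jog '[{"gripper":1,"dx":-0.001,"dy":0,"dz":0,"rx":0,"ry":0,"rz":0},{"gripper":1,"dx":-0.001,"dy":0,"dz":0,"rx":0,"ry":0,"rz":0}]'
python3 - <<'E'
from h import *
import pickle
c=read_camera("wrist");P=cloud(c);pickle.dump((c,P),open("w6.pkl","wb"))
cv2.imwrite("pics/w6.png",cv2.resize(c["pixels"][60:260,190:410],(660,600),interpolation=2))
E
```

```text
t: 9.6
eef_pos: [0.609, 0.1732, 0.1031]
tool_rot: [0.53, 0.531, 0.468, -0.468]
contact_force: [1.8, 0.2, -1.7]
gripper_width: 0.082
t: 9.8
eef_pos: [0.6085, 0.1732, 0.1033]
tool_rot: [0.53, 0.531, 0.467, -0.467]
contact_force: [4.4, -0.7, -2.6]
gripper_width: 0.085
```

View pics/w6.png

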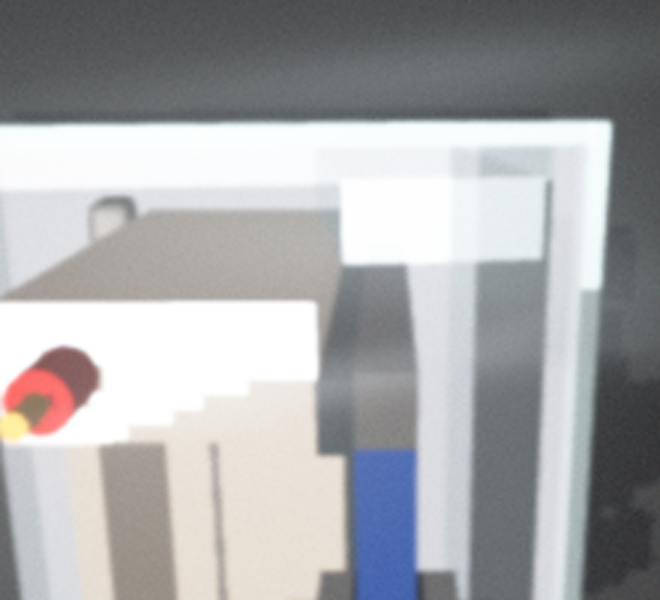

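```bash
python3 -m jog '[{"gripper":1,"dx":0.0005,"dy":0,"dz":-0.0007,"rx":0,"ry":0,"rz":0},{"gripper":1,"dx":0.0005,"dy":0,"dz":-0.0014,"rx":0,"ry":0,"rz":0},{"gripper":1,"dx":0.0005,"dy":0,"dz":-0.0014,"rx":0,"ry":0,"rz":0}]'
python3 -m jog '[{"gripper":1,"dx":0,"dy":0,"dz":-0.0007,"rx":0,"ry":0,"rz":0},{"gripper":1,"dx":0,"dy":0,"dz":-0.0007,"rx":0,"ry":0,"rz":0}]'
```

```text
t: 10.15
eef_pos: [0.6087, 0.1733, 0.1024]
tool_rot: [0.53, 0.531, 0.468, -0.467]
contact_force: [2.1, -1.8, 5.7]
gripper_width: 0.084
t: 10.35
eef_pos: [0.6089, 0.1734, 0.1024]
tool_rot: [0.53, 0.531, 0.468, -0.467]
contact_force: [0.0, 0.4, 10.8]
gripper_width: 0.085
```

```bash
python3 -m jog '[{"gripper":1,"dx":0,"dy":0,"dz":0.0012,"rx":0,"ry":0,"rz":0},{"gripper":0.8,"dx":0,"dy":0,"dz":0.0012,"rx":0,"ry":0,"rz":0},{"gripper":0.75,"dx":0,"dy":0,"dz":0.0012,"rx":0,"ry":0,"rz":0},{"gripper":0.75,"dx":0,"dy":0,"dz":0.0012,"rx":0,"ry":0,"rz":0},{"gripper":0.75,"dx":0,"dy":0,"dz":0.0012,"rx":0,"ry":0,"rz":0}]' 20
python3 -m jog '[{"gripper":0.75,"dx":0.0015,"dy":0,"dz":0.01,"rx":0,"ry":0,"rz":0},{"gripper":0.75,"dx":0,"dy":0,"dz":0.03,"rx":0,"ry":0,"rz":0},{"gripper":0.75,"dx":-0.004,"dy":0,"dz":0.06,"rx":0,"ry":0,"rz":0},{"gripper":0.75,"dx":-0.008,"dy":0.02,"dz":0.1,"rx":0,"ry":0,"rz":0},{"gripper":0.75,"dx":-0.008,"dy":0.04,"dz":0.14,"rx":0,"ry":3,"rz":0},{"gripper":0.75,"dx":-0.008,"dy":0.05,"dz":0.17,"rx":0,"ry":7,"rz":0},{"gripper":0.6,"dx":-0.008,"dy":0.05,"dz":0.18,"rx":0,"ry":7.1,"rz":0},{"gripper":0.6,"dx":-0.008,"dy":0.05,"dz":0.18,"rx":0,"ry":7.1,"rz":0}]'
python3 - <<'E'
from h import *
import pickle
c=read_camera("wrist");P=cloud(c);pickle.dump((c,P),open("w7.pkl","wb"))
cv2.imwrite("pics/w7.png",cv2.resize(c["pixels"][60:300,190:450],(650,600),interpolation=2))
px=c["pixels"].astype(int);z=P[...,2]
m=(px[...,0]>px[...,2]+40)&(abs(z-.105)<.008)&(abs(P[...,0]-.61)<.05)&(P[...,1]>.1)&(P[...,1]<.24)
print(m.sum(),cv2.minAreaRect((P[m][:,:2]*1000).astype(np.float32)),z[m].mean())
t=(abs(z-.081)<.003)&(abs(P[...,0]-.64)<.012)&(P[...,1]>.13)&(P[...,1]<.22);print("wall rim x",np.percentile(P[t][:,0],[1,50,99]))
t=(z>.02)&(z<.07)&(P[...,0]>.63)&(P[...,0]<.645)&(P[...,1]>.125)&(P[...,1]<.22);print("wall in",np.median(P[t][:,0]))
t=(z>.012)&(z<.095)&(P[...,0]>.598)&(P[...,0]<.634)&(P[...,1]>.13)&(P[...,1]<.22)
print("front face fit",t.sum(),np.polyfit(z[t],P[t][:,0],1))
print(get_obs()["eef_pos"])
E
```

```text
t: 10.85
eef_pos: [0.6072, 0.1732, 0.1014]
tool_rot: [0.53, 0.53, 0.468, -0.468]
contact_force: [0.4, -0.5, 0.7]
gripper_width: 0.25
t: 11.65
eef_pos: [0.6011, 0.223, 0.2838]
tool_rot: [0.501, 0.501, 0.499, -0.499]
contact_force: [0.4, -0.7, -0.1]
gripper_width: 0.399
670 ((608.7437133789062, 169.7888946533203), (10.270142555236816, 82.19457244873047), 0.46227535605430603) 0.10540229613982234
wall rim x [0.63617804 0.64007227 0.6441782 ]
wall in 0.6362088011022589
front face fit 975 [0.0246351  0.60856275]
[0.59992365 0.22246022 0.28196283]
```

View pics/w7.png

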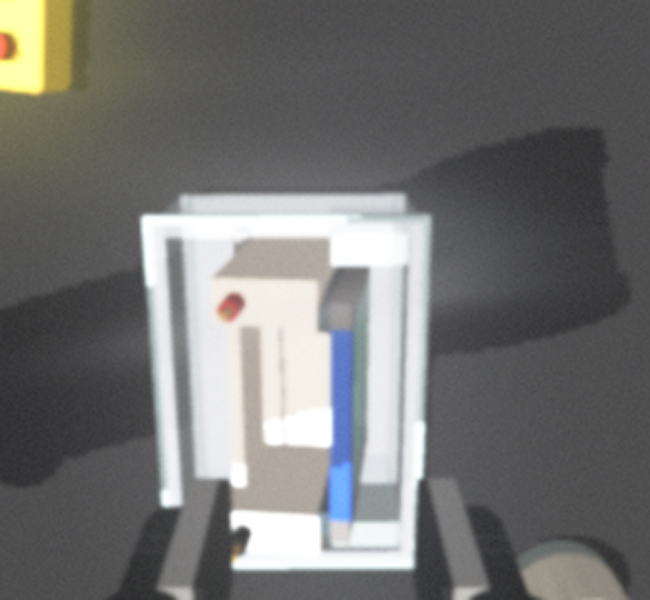

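```bash
python3 -m jog '[{"gripper":0.5,"dx":-0.005,"dy":-0.045,"dz":-0.01,"rx":0,"ry":0,"rz":2},{"gripper":0.5,"dx":-0.01,"dy":-0.09,"dz":-0.02,"rx":0,"ry":0,"rz":4},{"gripper":0.5,"dx":-0.015,"dy":-0.135,"dz":-0.03,"rx":0,"ry":0,"rz":6},{"gripper":0.5,"dx":-0.02,"dy":-0.18,"dz":-0.04,"rx":0,"ry":0,"rz":8},{"gripper":0.5,"dx":-0.025,"dy":-0.225,"dz":-0.05,"rx":0,"ry":0,"rz":9.5},{"gripper":0.5,"dx":-0.03,"dy":-0.27,"dz":-0.06,"rx":0,"ry":0,"rz":9.5},{"gripper":0.5,"dx":-0.035,"dy":-0.31,"dz":-0.07,"rx":0,"ry":0,"rz":9.5},{"gripper":0.5,"dx":-0.0405,"dy":-0.35,"dz":-0.08,"rx":0,"ry":0,"rz":9.5},{"gripper":0.5,"dx":-0.0415,"dy":-0.3745,"dz":-0.08,"rx":0,"ry":0,"rz":9.5},{"gripper":0.5,"dx":-0.0415,"dy":-0.3745,"dz":-0.08,"rx":0,"ry":0,"rz":9.5}]' 40
python3 - <<'E'
from h import *
from scipy.spatial.transform import Rotation as R
c=read_camera("wrist");P=cloud(c);px=c["pixels"].astype(int)
m=(px[...,1]>px[...,0]+25)&(px[...,1]>px[...,2]+25)&(abs(P[...,2]-.129)<.004)
print(m.sum(),cv2.minAreaRect((P[m][:,:2]*1000).astype(np.float32)),P[m].mean(0))
o=get_obs();q=o["tool_rot"];print(o["eef_pos"],R.from_quat([*q[1:],q[0]]).as_matrix().round(3).tolist())
E
```

```text
t: 12.7
eef_pos: [0.5551, -0.1565, 0.2003]
tool_rot: [0.537, 0.458, 0.538, -0.46]
contact_force: [0.4, 0.2, 0.5]
gripper_width: 0.499
1528 ((558.4564208984375, -152.26638793945312), (17.764863967895508, 36.257171630859375), 9.889670372009277) [ 0.55832322 -0.15119315  0.12889558]
[ 0.55608202 -0.15362185  0.20040274] [[-0.003, 0.987, 0.16], [-0.0, 0.16, -0.987], [-1.0, -0.003, -0.0]]
```

```bash
python3 -m jog '[{"gripper":0.5,"dx":0.0015,"dy":0,"dz":-0.03,"rx":0,"ry":0,"rz":0},{"gripper":0.5,"dx":0.0015,"dy":0,"dz":-0.06,"rx":0,"ry":0,"rz":0},{"gripper":0.5,"dx":0.0015,"dy":0,"dz":-0.077,"rx":0,"ry":0,"rz":0},{"gripper":0.5,"dx":0.0015,"dy":0,"dz":-0.083,"rx":0,"ry":0,"rz":0},{"gripper":0.9,"dx":0.0015,"dy":0,"dz":-0.083,"rx":0,"ry":0,"rz":0},{"gripper":1,"dx":0.0015,"dy":0,"dz":-0.083,"rx":0,"ry":0,"rz":0},{"gripper":1,"dx":0.0015,"dy":0,"dz":-0.083,"rx":0,"ry":0,"rz":0},{"gripper":1,"dx":0.0015,"dy":0,"dz":-0.083,"rx":0,"ry":0,"rz":0},{"gripper":1,"dx":0.0015,"dy":0,"dz":-0.083,"rx":0,"ry":0,"rz":0}]' 40
```

```text
t: 13.65
eef_pos: [0.5601, -0.1513, 0.1194]
tool_rot: [0.54, 0.457, 0.539, -0.457]
contact_force: [-1.0, 0.1, -0.7]
gripper_width: 0.198
```

```bash
python3 -m jog '[{"gripper":1,"dx":0,"dy":0,"dz":0.01,"rx":0,"ry":0,"rz":0},{"gripper":1,"dx":0,"dy":0,"dz":0.03,"rx":0,"ry":0,"rz":0},{"gripper":1,"dx":0,"dy":0,"dz":0.06,"rx":0,"ry":0,"rz":0},{"gripper":1,"dx":0,"dy":0,"dz":0.1,"rx":0,"ry":0,"rz":0},{"gripper":1,"dx":0,"dy":0,"dz":0.13,"rx":0,"ry":0,"rz":0},{"gripper":1,"dx":0,"dy":0,"dz":0.15,"rx":0,"ry":0,"rz":0},{"gripper":1,"dx":0,"dy":0,"dz":0.15,"rx":0,"ry":0,"rz":0}]'
python3 - <<'E'
from h import *
c=read_camera("wrist");P=cloud(c);px=c["pixels"].astype(int)
o=get_obs();print(o["eef_pos"])
g=(px[...,1]>px[...,0]+25)&(px[...,1]>px[...,2]+25)
z=P[...,2];zt=np.nanpercentile(z[g],98);print("top",zt,g.sum())
m=g&(abs(z-zt)<.005);print(m.sum(),cv2.minAreaRect((P[m][:,:2]*1000).astype(np.float32)),P[m].mean(0))
m=g&(abs(z-zt+.036)<.006);print("shoulder",m.sum(),cv2.minAreaRect((P[m][:,:2]*1000).astype(np.float32)),np.median(z[m]))
cv2.imwrite("pics/w8.png",c["pixels"])
E
```

```text
t: 14.35
eef_pos: [0.5618, -0.1521, 0.273]
tool_rot: [0.542, 0.459, 0.537, -0.455]
contact_force: [-0.6, -0.8, -0.9]
gripper_width: 0.205
[ 0.56078443 -0.15166733  0.27082366]
top 0.2839313311438061 7036
3393 ((563.0030517578125, -152.9692840576172), (17.56583023071289, 35.73268127441406), 9.723310470581055) [ 0.56274448 -0.15120577  0.2827209 ]
shoulder 1906 ((557.3972778320312, -135.36436462402344), (24.967422485351562, 22.796939849853516), 9.323834419250488) 0.24716753440075415
```

View pics/w8.png

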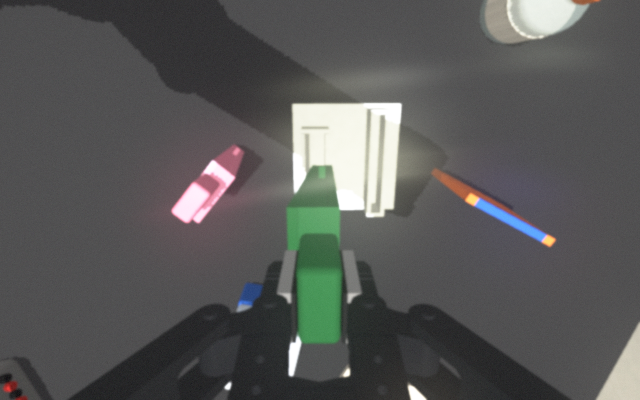

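```bash
python3 -m jog '[{"gripper":1,"dx":0.005,"dy":0.025,"dz":0,"rx":0,"ry":0,"rz":-2},{"gripper":1,"dx":0.012,"dy":0.065,"dz":0,"rx":0,"ry":0,"rz":-5},{"gripper":1,"dx":0.02,"dy":0.11,"dz":0,"rx":0,"ry":0,"rz":-8},{"gripper":1,"dx":0.03,"dy":0.155,"dz":0,"rx":0,"ry":0,"rz":-9.6},{"gripper":1,"dx":0.04,"dy":0.2,"dz":0,"rx":0,"ry":0,"rz":-9.6},{"gripper":1,"dx":0.05,"dy":0.245,"dz":0,"rx":0,"ry":0,"rz":-9.6},{"gripper":1,"dx":0.058,"dy":0.285,"dz":0,"rx":0,"ry":0,"rz":-9.6},{"gripper":1,"dx":0.0625,"dy":0.312,"dz":0,"rx":0,"ry":0,"rz":-9.6},{"gripper":1,"dx":0.0625,"dy":0.324,"dz":0,"rx":0,"ry":0,"rz":-9.6},{"gripper":1,"dx":0.0625,"dy":0.324,"dz":0,"rx":0,"ry":0,"rz":-9.6}]'
python3 -m jog '[{"gripper":1,"dx":0,"dy":0,"dz":-0.02,"rx":0,"ry":0,"rz":0},{"gripper":1,"dx":0,"dy":0,"dz":-0.035,"rx":0,"ry":0,"rz":0},{"gripper":1,"dx":0,"dy":0,"dz":-0.035,"rx":0,"ry":0,"rz":0}]'
python3 - <<'E'
from h import *
c=read_camera("wrist");P=cloud(c);px=c["pixels"].astype(int)
o=get_obs();print(o["eef_pos"],o["tool_rot"])
g=(px[...,1]>px[...,0]+25)&(px[...,1]>px[...,2]+25)
z=P[...,2];zt=np.nanpercentile(z[g],98);print("top",zt,g.sum())
m=g&(abs(z-zt)<.005);print(m.sum(),cv2.minAreaRect((P[m][:,:2]*1000).astype(np.float32)))
t=(abs(z-.081)<.003)&(abs(P[...,0]-.64)<.012)&(P[...,1]>.13)&(P[...,1]<.3);print("rim x",np.percentile(P[t][:,0],[1,50,99]))
m=(px[...,0]>px[...,2]+40)&(abs(z-.105)<.008)&(abs(P[...,0]-.61)<.03)&(P[...,1]>.1)&(P[...,1]<.24)
print("cass",m.sum(),P[m].mean(0) if m.sum() else 0)
cv2.imwrite("pics/w9.png",c["pixels"])
E
```

```text
t: 15.4
eef_pos: [0.6216, 0.1743, 0.2675]
tool_rot: [0.5, 0.499, 0.501, -0.5]
contact_force: [-0.1, -0.8, -0.2]
gripper_width: 0.206
t: 15.7
eef_pos: [0.6207, 0.1701, 0.2313]
tool_rot: [-0.498, -0.5, -0.499, 0.503]
contact_force: [-0.8, -0.6, -0.9]
gripper_width: 0.201
[0.62154981 0.17073463 0.23269445] [-0.49868108 -0.50012559 -0.49919193  0.50199501]
top 0.24225755283570424 6779
3400 ((621.7738037109375, 169.21852111816406), (36.17680740356445, 17.588327407836914), 89.96428680419922)
rim x [0.62929562 0.64012004 0.64421877]
cass 391 [0.60971691 0.19869157 0.10541196]
```

View pics/w9.png

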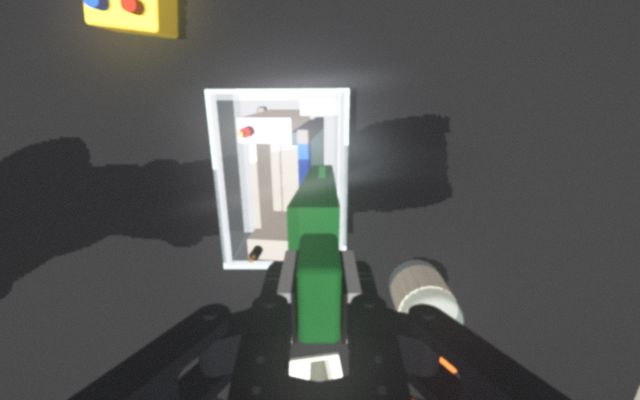

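```bash
python3 -m jog '[{"gripper":1,"dx":0.0025,"dy":0.003,"dz":-0.005,"rx":0,"ry":0,"rz":0},{"gripper":1,"dx":0.0025,"dy":0.003,"dz":-0.02,"rx":0,"ry":0,"rz":0},{"gripper":1,"dx":0.0025,"dy":0.003,"dz":-0.035,"rx":0,"ry":0,"rz":0},{"gripper":1,"dx":0.0025,"dy":0.003,"dz":-0.045,"rx":0,"ry":0,"rz":0},{"gripper":1,"dx":0.0025,"dy":0.003,"dz":-0.053,"rx":0,"ry":0,"rz":0},{"gripper":1,"dx":0.0025,"dy":0.003,"dz":-0.053,"rx":0,"ry":0,"rz":0}]'
python3 - <<'E'
from h import *
o=get_obs();print(o["eef_pos"],o["contact_force"])
c=read_camera("wrist");P=cloud(c);px=c["pixels"].astype(int);z=P[...,2]
g=(px[...,1]>px[...,0]+25)&(px[...,1]>px[...,2]+25)
zt=np.nanpercentile(z[g],98);m=g&(abs(z-zt)<.005);print(zt,cv2.minAreaRect((P[m][:,:2]*1000).astype(np.float32)))
E
```

```text
t: 16.35
eef_pos: [0.6241, 0.1755, 0.1792]
tool_rot: [-0.499, -0.5, -0.5, 0.501]
contact_force: [0.0, 0.1, -1.2]
gripper_width: 0.203
[0.6240567  0.17551304 0.17923561] [ 0.04024703  0.12143112 -1.15511332]
0.19016224461307077 ((624.9224853515625, 174.3845977783203), (17.935976028442383, 36.36074447631836), 0.17584176361560822)
```

```bash
python3 -m jog '[{"gripper":1,"dx":0,"dy":-0.002,"dz":-0.008,"rx":0,"ry":0,"rz":0},{"gripper":1,"dx":0,"dy":-0.002,"dz":-0.015,"rx":0,"ry":0,"rz":0},{"gripper":1,"dx":0,"dy":-0.002,"dz":-0.02,"rx":0,"ry":0,"rz":0},{"gripper":1,"dx":0,"dy":-0.002,"dz":-0.02,"rx":0,"ry":0,"rz":0}]'
python3 -m jog '[{"gripper":1,"dx":0.0005,"dy":0,"dz":-0.003,"rx":0,"ry":0,"rz":0},{"gripper":1,"dx":0.0005,"dy":0,"dz":-0.005,"rx":0,"ry":0,"rz":0},{"gripper":1,"dx":0.0005,"dy":0,"dz":-0.005,"rx":0,"ry":0,"rz":0}]'
```

```text
t: 16.8
eef_pos: [0.6248, 0.1736, 0.1601]
tool_rot: [-0.5, -0.5, -0.499, 0.501]
contact_force: [0.5, -0.3, 0.0]
gripper_width: 0.203
t: 17.1
eef_pos: [0.6253, 0.1737, 0.1557]
tool_rot: [0.5, 0.501, 0.5, -0.5]
contact_force: [0.3, -0.6, -1.0]
gripper_width: 0.199
```

```bash
python3 -m jog '[{"gripper":1,"dx":0,"dy":0,"dz":-0.002,"rx":0,"ry":0,"rz":0},{"gripper":1,"dx":0,"dy":0,"dz":-0.004,"rx":0,"ry":0,"rz":0},{"gripper":1,"dx":0,"dy":0,"dz":-0.004,"rx":0,"ry":0,"rz":0}]'
python3 -m jog '[{"gripper":1,"dx":0,"dy":0,"dz":-0.002,"rx":0,"ry":0,"rz":0},{"gripper":1,"dx":0,"dy":0,"dz":-0.003,"rx":0,"ry":0,"rz":0},{"gripper":1,"dx":0,"dy":0,"dz":-0.003,"rx":0,"ry":0,"rz":0}]'
python3 -m jog '[{"gripper":1,"dx":0,"dy":0,"dz":-0.002,"rx":0,"ry":0,"rz":0},{"gripper":1,"dx":0,"dy":0,"dz":-0.003,"rx":0,"ry":0,"rz":0},{"gripper":1,"dx":0,"dy":0,"dz":-0.003,"rx":0,"ry":0,"rz":0}]'
```

```text
t: 17.4
eef_pos: [0.6256, 0.1737, 0.1518]
tool_rot: [0.5, 0.501, 0.499, -0.5]
contact_force: [0.8, 0.9, -0.0]
gripper_width: 0.201
t: 17.7
eef_pos: [0.6258, 0.1737, 0.149]
tool_rot: [0.5, 0.501, 0.499, -0.5]
contact_force: [2.7, -0.4, -1.2]
gripper_width: 0.204
t: 18.0
eef_pos: [0.6258, 0.1738, 0.1461]
tool_rot: [0.5, 0.501, 0.499, -0.5]
contact_force: [1.7, 0.0, -0.1]
gripper_width: 0.205
```

```bash
for i in 1; do python3 -m jog '[{"gripper":1,"dx":0.0003,"dy":0,"dz":-0.001,"rx":0,"ry":0,"rz":0},{"gripper":1,"dx":0.0003,"dy":0,"dz":-0.002,"rx":0,"ry":0,"rz":0},{"gripper":1,"dx":0.0003,"dy":0,"dz":-0.002,"rx":0,"ry":0,"rz":0}]'; done
python3 -m jog '[{"gripper":1,"dx":0.0003,"dy":0,"dz":-0.001,"rx":0,"ry":0,"rz":0},{"gripper":1,"dx":0.0003,"dy":0,"dz":-0.002,"rx":0,"ry":0,"rz":0},{"gripper":1,"dx":0.0003,"dy":0,"dz":-0.002,"rx":0,"ry":0,"rz":0}]'
```

```text
t: 18.3
eef_pos: [0.6259, 0.1739, 0.1443]
tool_rot: [0.5, 0.501, 0.5, -0.5]
contact_force: [-0.7, -0.3, 4.8]
gripper_width: 0.202
t: 18.6
eef_pos: [0.6258, 0.1739, 0.1426]
tool_rot: [0.499, 0.501, 0.5, -0.5]
contact_force: [-2.4, -0.6, 9.2]
gripper_width: 0.204
```

```bash
python3 -m jog '[{"gripper":0.7,"dx":0,"dy":0,"dz":0,"rx":0,"ry":0,"rz":0},{"gripper":0.6,"dx":0,"dy":0,"dz":0,"rx":0,"ry":0,"rz":0},{"gripper":0.6,"dx":0,"dy":0,"dz":0,"rx":0,"ry":0,"rz":0},{"gripper":0.6,"dx":0,"dy":0,"dz":0.03,"rx":0,"ry":0,"rz":0},{"gripper":0.6,"dx":0,"dy":0,"dz":0.06,"rx":0,"ry":0,"rz":0},{"gripper":1,"dx":0,"dy":0,"dz":0.07,"rx":0,"ry":0,"rz":0},{"gripper":1,"dx":0,"dy":0,"dz":0.07,"rx":0,"ry":0,"rz":0},{"gripper":1,"dx":0,"dy":0,"dz":0.07,"rx":0,"ry":0,"rz":0}]'
cat > wl.py <<'E'
from h import *
import sys
o=get_obs();print(o["eef_pos"],o["contact_force"].round(1),o["gripper_width"])
c=read_camera("wrist");P=cloud(c);px=c["pixels"].astype(int);z=P[...,2]
g=(px[...,1]>px[...,0]+25)&(px[...,1]>px[...,2]+25)&(P[...,1]>.05)
zt=np.nanpercentile(z[g],95);m=g&(abs(z-zt)<.004);print(zt,g.sum(),cv2.minAreaRect((P[m][:,:2]*1000).astype(np.float32)))
m=g&(abs(z-zt+.036)<.004)
if m.sum()>5: print("shoulder",cv2.minAreaRect((P[m][:,:2]*1000).astype(np.float32)),np.median(z[m]))
m=(px[...,0]>px[...,2]+40)&(abs(z-.105)<.008)&(abs(P[...,0]-.61)<.03)&(P[...,1]>.1)&(P[...,1]<.24)
if m.sum()>5: print("cass",m.sum(),cv2.minAreaRect((P[m][:,:2]*1000).astype(np.float32)))
if len(sys.argv)>1: cv2.imwrite(sys.argv[1],c["pixels"])
E
python3 wl.py
```

```text
t: 19.4
eef_pos: [0.6253, 0.1737, 0.2107]
tool_rot: [-0.499, -0.5, -0.5, 0.501]
contact_force: [-0.4, 0.9, 0.3]
gripper_width: 0.003
[0.62527313 0.17369342 0.21072654] [-0.4  0.9  0.3] 0.0025750425696572455
0.1534494604369014 2574 ((625.9800415039062, 176.5446319580078), (17.221466064453125, 28.048187255859375), 0.6402895450592041)
shoulder ((624.0616455078125, 172.8844757080078), (59.3803825378418, 23.338130950927734), 89.76762390136719) 0.11694479350504
cass 918 ((608.781494140625, 170.7176513671875), (81.7791976928711, 9.469989776611328), 89.70053100585938)
```

```bash
python3 -m jog '[{"gripper":1,"dx":0.0005,"dy":0,"dz":-0.015,"rx":0,"ry":0,"rz":0},{"gripper":1,"dx":0.0005,"dy":0,"dz":-0.028,"rx":0,"ry":0,"rz":0},{"gripper":1,"dx":0.0005,"dy":0,"dz":-0.034,"rx":0,"ry":0,"rz":0},{"gripper":1,"dx":0.0005,"dy":0,"dz":-0.035,"rx":0,"ry":0,"rz":0},{"gripper":1,"dx":0.0005,"dy":0,"dz":-0.035,"rx":0,"ry":0,"rz":0}]'
python3 -m jog '[{"gripper":1,"dx":0,"dy":0,"dz":-0.001,"rx":0,"ry":0,"rz":0},{"gripper":1,"dx":0,"dy":0,"dz":-0.002,"rx":0,"ry":0,"rz":0},{"gripper":1,"dx":0,"dy":0,"dz":-0.002,"rx":0,"ry":0,"rz":0}]'
python3 -m jog '[{"gripper":1,"dx":0,"dy":0,"dz":-0.001,"rx":0,"ry":0,"rz":0},{"gripper":1,"dx":0,"dy":0,"dz":-0.001,"rx":0,"ry":0,"rz":0}]'
python3 -m jog '[{"gripper":1,"dx":0,"dy":0,"dz":-0.001,"rx":0,"ry":0,"rz":0},{"gripper":1,"dx":0,"dy":0,"dz":-0.001,"rx":0,"ry":0,"rz":0}]'
```

```text
t: 19.95
eef_pos: [0.6264, 0.1736, 0.1763]
tool_rot: [-0.499, -0.5, -0.5, 0.501]
contact_force: [0.1, -0.7, 1.0]
gripper_width: 0.002
t: 20.25
eef_pos: [0.6266, 0.1738, 0.1752]
tool_rot: [0.5, 0.501, 0.499, -0.5]
contact_force: [0.7, 0.4, 0.1]
gripper_width: -0.0
t: 20.45
eef_pos: [0.6265, 0.1737, 0.1739]
tool_rot: [0.5, 0.501, 0.499, -0.5]
contact_force: [0.7, 0.5, -0.5]
gripper_width: -0.003
t: 20.65
eef_pos: [0.6264, 0.1737, 0.1728]
tool_rot: [0.5, 0.501, 0.5, -0.5]
contact_force: [0.6, 0.1, -0.4]
gripper_width: 0.001
```

Contact is expected at about 0.172; pressing on in small steps.

```bash
python3 -m jog '[{"gripper":1,"dx":0,"dy":0,"dz":-0.001,"rx":0,"ry":0,"rz":0},{"gripper":1,"dx":0,"dy":0,"dz":-0.001,"rx":0,"ry":0,"rz":0}]'
python3 -m jog '[{"gripper":1,"dx":0,"dy":0,"dz":-0.001,"rx":0,"ry":0,"rz":0},{"gripper":1,"dx":0,"dy":0,"dz":-0.001,"rx":0,"ry":0,"rz":0}]'
```

```text
t: 20.85
eef_pos: [0.6264, 0.1737, 0.1718]
tool_rot: [0.5, 0.501, 0.499, -0.5]
contact_force: [-0.1, 0.7, -0.1]
gripper_width: -0.0
t: 21.05
eef_pos: [0.6266, 0.1737, 0.1716]
tool_rot: [0.499, 0.501, 0.5, -0.5]
contact_force: [-1.4, -0.4, 5.4]
gripper_width: 0.001
```

```bash
python3 -m jog '[{"gripper":1,"dx":0,"dy":0,"dz":-0.001,"rx":0,"ry":0,"rz":0},{"gripper":1,"dx":0,"dy":0,"dz":-0.001,"rx":0,"ry":0,"rz":0}]'
```

```text
t: 21.25
eef_pos: [0.6266, 0.1738, 0.1713]
tool_rot: [0.499, 0.501, 0.5, -0.5]
contact_force: [-4.3, 0.0, 9.2]
gripper_width: 0.002
```

```bash
python3 -m jog '[{"gripper":1,"dx":0,"dy":0,"dz":-0.0005,"rx":0,"ry":0,"rz":0},{"gripper":1,"dx":0,"dy":0,"dz":-0.0005,"rx":0,"ry":0,"rz":0}]'
python3 -m jog '[{"gripper":1,"dx":0,"dy":0,"dz":-0.0005,"rx":0,"ry":0,"rz":0},{"gripper":1,"dx":0,"dy":0,"dz":-0.0005,"rx":0,"ry":0,"rz":0}]'
```

```text
t: 21.45
eef_pos: [0.6266, 0.1739, 0.1711]
tool_rot: [0.499, 0.501, 0.5, -0.5]
contact_force: [-5.2, -1.4, 11.9]
gripper_width: 0.0
t: 21.65
eef_pos: [0.6266, 0.174, 0.1708]
tool_rot: [0.499, 0.501, 0.5, -0.5]
contact_force: [-5.4, 0.7, 12.3]
gripper_width: -0.002
```

```bash
python3 -m jog '[{"gripper":1,"dx":-0.0005,"dy":0,"dz":-0.0003,"rx":0,"ry":0,"rz":0},{"gripper":1,"dx":-0.0005,"dy":0,"dz":-0.0003,"rx":0,"ry":0,"rz":0}]'
python3 -m jog '[{"gripper":1,"dx":0,"dy":0,"dz":-0.0004,"rx":0,"ry":0,"rz":0},{"gripper":1,"dx":0,"dy":0,"dz":-0.0004,"rx":0,"ry":0,"rz":0}]'
```

```text
t: 21.85
eef_pos: [0.6266, 0.174, 0.1708]
tool_rot: [0.5, 0.501, 0.499, -0.5]
contact_force: [-4.6, -0.8, 12.1]
gripper_width: 0.004
t: 22.05
eef_pos: [0.6266, 0.174, 0.1705]
tool_rot: [0.499, 0.501, 0.5, -0.5]
contact_force: [-5.3, -0.7, 14.2]
gripper_width: -0.003
```

```bash
python3 -m jog '[{"gripper":1,"dx":0,"dy":0,"dz":-0.0003,"rx":0,"ry":0,"rz":0},{"gripper":1,"dx":0,"dy":0,"dz":-0.0003,"rx":0,"ry":0,"rz":0},{"gripper":1,"dx":0,"dy":0,"dz":-0.0003,"rx":0,"ry":0,"rz":0}]'
python3 -m jog '[{"gripper":1,"dx":0,"dy":0,"dz":0,"rx":0,"ry":0,"rz":0},{"gripper":1,"dx":0,"dy":0,"dz":0,"rx":0,"ry":0,"rz":0}]'
```

```text
t: 22.35
eef_pos: [0.6266, 0.1741, 0.1703]
tool_rot: [0.499, 0.501, 0.5, -0.5]
contact_force: [-5.1, -0.2, 15.6]
gripper_width: 0.004
t: 22.55
eef_pos: [0.6266, 0.174, 0.1703]
tool_rot: [0.499, 0.501, 0.5, -0.5]
contact_force: [-5.0, -0.8, 15.6]
gripper_width: -0.002
```

```bash
python3 -m jog '[{"gripper":1,"dx":0,"dy":0,"dz":0.003,"rx":0,"ry":0,"rz":0},{"gripper":1,"dx":0,"dy":0,"dz":0.012,"rx":0,"ry":0,"rz":0},{"gripper":1,"dx":0,"dy":0.01,"dz":0.04,"rx":0,"ry":0,"rz":0},{"gripper":1,"dx":-0.01,"dy":0.03,"dz":0.08,"rx":0,"ry":0,"rz":0},{"gripper":1,"dx":-0.01,"dy":0.05,"dz":0.11,"rx":0,"ry":0,"rz":0},{"gripper":1,"dx":-0.01,"dy":0.05,"dz":0.11,"rx":0,"ry":0,"rz":0}]'
python3 wl.py pics/w10.png
```

```text
t: 23.15
eef_pos: [0.6177, 0.2282, 0.283]
tool_rot: [0.501, 0.503, 0.5, -0.496]
contact_force: [0.7, 1.0, -1.1]
gripper_width: -0.003
[0.61770711 0.22824041 0.28301349] [ 0.7  1.  -1.1] -0.0028117798419495066
0.15172824033323407 1346 ((625.8560180664062, 180.73614501953125), (16.711002349853516, 20.6052303314209), 0.9002892971038818)
shoulder ((624.3759155273438, 183.4622802734375), (40.030330657958984, 23.09406280517578), 89.70991516113281) 0.11560275331779679
cass 368 ((609.1419677734375, 181.0293731689453), (61.180091857910156, 8.376367568969727), 89.16466522216797)
```

```bash
python3 -m jog '[{"gripper":1,"dx":0.009,"dy":-0.03,"dz":-0.03,"rx":0,"ry":0,"rz":0},{"gripper":1,"dx":0.009,"dy":-0.052,"dz":-0.06,"rx":0,"ry":0,"rz":0},{"gripper":1,"dx":0.009,"dy":-0.052,"dz":-0.085,"rx":0,"ry":0,"rz":0},{"gripper":1,"dx":0.009,"dy":-0.052,"dz":-0.1,"rx":0,"ry":0,"rz":0},{"gripper":1,"dx":0.009,"dy":-0.052,"dz":-0.106,"rx":0,"ry":0,"rz":0},{"gripper":1,"dx":0.009,"dy":-0.052,"dz":-0.106,"rx":0,"ry":0,"rz":0},{"gripper":1,"dx":0.009,"dy":-0.052,"dz":-0.106,"rx":0,"ry":0,"rz":0}]'
```

```text
t: 23.9
eef_pos: [0.6255, 0.1723, 0.1725]
tool_rot: [0.5, 0.501, 0.5, -0.5]
contact_force: [-0.9, -0.9, 0.6]
gripper_width: 0.001
```

```bash
python3 -m jog '[{"gripper":1,"dx":0,"dy":0,"dz":-0.001,"rx":0,"ry":0,"rz":0},{"gripper":1,"dx":0,"dy":0,"dz":-0.003,"rx":0,"ry":0,"rz":0},{"gripper":1,"dx":0,"dy":0,"dz":-0.003,"rx":0,"ry":0,"rz":0}]'
python3 -m jog '[{"gripper":1,"dx":0,"dy":0,"dz":-0.0007,"rx":0,"ry":0,"rz":0},{"gripper":1,"dx":0,"dy":0,"dz":-0.0007,"rx":0,"ry":0,"rz":0}]'
```

```text
t: 24.2
eef_pos: [0.6256, 0.1721, 0.1696]
tool_rot: [0.5, 0.501, 0.499, -0.5]
contact_force: [0.0, -0.0, 4.5]
gripper_width: 0.001
t: 24.4
eef_pos: [0.6256, 0.1721, 0.1696]
tool_rot: [0.5, 0.501, 0.499, -0.5]
contact_force: [-1.4, 0.3, 8.5]
gripper_width: 0.001
```

```bash
python3 -m jog '[{"gripper":1,"dx":0,"dy":0,"dz":-0.0007,"rx":0,"ry":0,"rz":0},{"gripper":1,"dx":0,"dy":0,"dz":-0.0007,"rx":0,"ry":0,"rz":0}]'
python3 -m jog '[{"gripper":1,"dx":0,"dy":0,"dz":-0.0004,"rx":0,"ry":0,"rz":0},{"gripper":1,"dx":0,"dy":0,"dz":-0.0004,"rx":0,"ry":0,"rz":0}]'
```

```text
t: 24.6
eef_pos: [0.6256, 0.1721, 0.1695]
tool_rot: [0.5, 0.501, 0.499, -0.5]
contact_force: [-4.0, 0.5, 13.1]
gripper_width: -0.002
t: 24.8
eef_pos: [0.6257, 0.1721, 0.1695]
tool_rot: [0.5, 0.501, 0.5, -0.5]
contact_force: [-4.1, -0.3, 14.8]
gripper_width: 0.002
```

```bash
python3 -m jog '[{"gripper":1,"dx":0,"dy":0,"dz":0.003,"rx":0,"ry":0,"rz":0},{"gripper":1,"dx":0,"dy":0,"dz":0.015,"rx":0,"ry":0,"rz":0},{"gripper":1,"dx":0,"dy":0.01,"dz":0.05,"rx":0,"ry":0,"rz":0},{"gripper":1,"dx":0,"dy":0.03,"dz":0.09,"rx":0,"ry":0,"rz":0},{"gripper":1,"dx":-0.01,"dy":0.06,"dz":0.12,"rx":0,"ry":0,"rz":0},{"gripper":1,"dx":-0.01,"dy":0.07,"dz":0.13,"rx":0,"ry":0,"rz":0},{"gripper":1,"dx":-0.01,"dy":0.07,"dz":0.13,"rx":0,"ry":0,"rz":0},{"gripper":1,"dx":-0.01,"dy":0.07,"dz":0.13,"rx":0,"ry":0,"rz":0}]'
python3 wl.py
python3 - <<'E'
from h import *
c=read_camera("top");P=cloud(c)
for l in ("reagent","tipbox","tuberack"):
    d=cut_out("top",l)
    if d:
        p=P[d[0]["mask"]];print(l,round(d[0]["conf"],2),np.nanpercentile(p,[2,50,98],axis=0).round(3).tolist())
E
```

```text
t: 25.6
eef_pos: [0.6147, 0.2403, 0.2959]
tool_rot: [-0.499, -0.5, -0.499, 0.501]
contact_force: [-0.4, -1.3, -0.2]
gripper_width: -0.003
[0.6146902  0.24032702 0.29594257] [-0.4 -1.3 -0.2] -0.0028545692455243547
0.15109221557097033 1180 ((626.1941528320312, 182.21112060546875), (17.534761428833008, 18.19465446472168), 1.6617939472198486)
shoulder ((624.3328857421875, 185.23464965820312), (36.26703643798828, 23.399248123168945), 89.64429473876953) 0.11459055922844508
cass 289 ((609.3958740234375, 187.0424346923828), (8.643965721130371, 49.47368240356445), 0.414679616689682)
reagent 0.94 [[0.698, 0.003, 0.008], [0.717, 0.029, 0.086], [0.752, 0.057, 0.127]]
tipbox 0.94 [[0.49, -0.447, 0.012], [0.529, -0.383, 0.063], [0.571, -0.332, 0.069]]
tuberack 0.62 [[0.427, 0.294, 0.001], [0.461, 0.3, 0.042], [0.486, 0.312, 0.052]]
```

```bash
python3 -c "from station import *;print(hand_in())"
```

```text
the job is handed in; nothing more can be done
None
```

The glass cassette now stands in the tank leaning flat on the gasket, and the green wedge is pressed in between it and the wall. The job was handed in at about 26 s with the robot touching nothing; no verdict was reported.

**Cassette:** I lifted it from the rack, stood it on the tank floor tilted 7.1° and slid it back until it met the gasket at about 4 N. It was pressed onto the floor with about 11 N for a moment before release. It sits about 2 mm from the tank's middle along y.

**Wedge:** I inserted it straight face to the wall, let go, and pressed its top with shut fingers to 15.6 N. A second push to 14.8 N moved the fingertips only 0.1 mm. It stands upright about 21 mm over the floor, with its straight face within 1 mm of the measured wall position.

**Other items:** In the last overhead picture the bottle and tip box measured where they started. The tube rack was partly hidden by the arm, so I could only check the part that showed; no move brought the gripper down near it.

**Less certain:**
- Both presses showed 4 to 5 N of sideways force on the tool, which was small and did not tilt the wedge.
- The 12-picture limit ran out before the end, so the final state was checked by depth measurements only.

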